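# Stand the fallen splash guard up in front of the autosampler

### The job

The splash guard has fallen on its back: push it over with the fingers so that it stands upright on its steel foot again, and slide it forward until the front edge of its foot sits flush against the front of the autosampler, the whole foot in front of the sampler. Only push it, do not pick it up, and leave the bottle, the beaker and the jar where they stand. Finish with the robot clear of everything.

Things in the scene. Friction and masses are not known exactly. Their poses are not given: they have to be found in the camera images.
- guard: loose L-shaped splash guard, about 0.65 kg: white panel 140 wide, 190 tall, 5 thick, at a right angle to a steel foot plate 140 wide, 95 deep, 4 thick. Origin: middle of the heel edge, the outer corner of the L, on the bench. Fallen (start): z up along the foot, which stands on edge 95 high; panel flat on the bench, x = 0 to -190; y along the heel. Standing: x points down, z from heel to toe.
- guard_toe (a point): middle of the bottom edge of the foot's free (toe) end, 95 from the heel; at the start 95 above the bench. Pushing the foot's upper end along the guard's start +x (towards the sampler) tips the guard about its heel; past about 35 degrees it falls onto its foot by itself. Standing, this edge lies on the bench and goes against the sampler.
- guard_lip (a point): middle of the free edge of the lip: the toe end is bent up into a strip 140 wide, 4 thick, rising to 22 above the foot's underside, on the panel's side. At the start it juts 22 from the foot's underside back over the panel, 91 to 95 above the bench. Standing, it is a 22 high rim across the toe that a fingertip inside the L can push on. This point is the middle of the 4 thickness.
- sampler: fixed beige autosampler, a box 180 deep (x), 260 wide (y), 45 high; tube rack on top, starting 60 behind the front, up to 74 high. Origin: middle of the bottom edge of its flat upright front face towards the robot; x points into the box. At the start the guard's heel is 140 to 180 out from this face, square to it within 15 degrees: once stood up it must slide 45 to 85.
- wash_bottle: bystander: white squeeze bottle with red cap and bent red nozzle, 62 across, 168 high, nozzle reaches 48 out along its x; origin at the centre of its underside
- beaker: bystander: glass beaker 64 across, 85 high; origin at the centre of its underside
- reagent_jar: bystander: amber jar with black cap, 52 across, 75 high; origin at the centre of its underside

How it is judged:
On the way:
1. the guard stands upright on its foot (angle between guard's own x axis and vertical above 3 rad and height (world z) of guard_toe below 0.01 m), for 0.2 s.
At the end, for the whole second after the job is handed in: The guard stands on its foot on the bench (upright within 5 degrees), at rest; the middle of its toe edge is within 8 mm of the sampler's front face, square to it within 0.1 rad, and within 60 mm of the middle of the face (the whole foot in front of it) (angle between guard's own x axis and vertical above 3.05 rad and height (world z) of each of guard, guard_toe below 0.006 m and x of guard_toe in the frame of sampler between -0.008 and 0.005 m and y of guard_toe in the frame of sampler between -0.06 and 0.06 m and x of guard in the frame of sampler below -0.08 m and angle between the y axis of guard and the y axis of sampler, either way round below 0.1 rad and linear speed of guard below 0.02 m/s); the robot touches nothing.
It fails at once if the guard was lifted off the bench (heel edge more than 20 mm up) (height (world z) of guard above 0.02 m).
It fails at once if the wash bottle was moved or tipped (distance of wash_bottle from where it was at the start of the episode above 0.02 m).
It fails at once if the beaker was moved or tipped (distance of beaker from where it was at the start of the episode above 0.02 m).
It fails at once if the jar was moved or tipped (distance of reagent_jar from where it was at the start of the episode above 0.02 m).
It fails at once if a bystander was tipped over (angle between any of wash_bottle, beaker, reagent_jar's own z axis and vertical above 0.5 rad).
It also fails if it takes over 45 s, if anything falls off the work surface, if the arm or the gripper's body presses on something with over 40 N, if the wrist force passes 120 N, or if a joint passes its speed limit or range.

### The arm

A 6-joint arm with a two-finger parallel gripper is mounted at the origin on the work surface. World frame = base frame: x ahead of the robot, y to its left, z up, the work surface at z = 0. Lengths are in m, angles in rad, forces in N, time in s.
With the tool pointing down it reaches from about 0.3 to 0.775 m from the base axis. Payload 14.6 kg.
Tool frame: the origin (TCP) lies midway between the tips of the shut fingers; the grasp point (between the pads) lies 19 mm behind it; z points along the fingers, y is the line along which they close (so a half turn about z gives the same grasp; the last joint's range is limited). The gripper opens to 85 mm and grips with 20 to 120 N. Pads are 22 mm wide; open, the fingers measure 114 mm over their backs; the gripper's body (76 mm by 85 mm) begins 54 mm behind the grasp point. The pads swing forward as they close: fully open they stand 13 mm farther back than shut.
Start: joints at [1.226, 0.3, 1.521, -0, 1.321, -0.067], TCP at [0.151, 0.529, 0.231] pointing down, gripper open.
Joint ranges: [-3.03, 3.03], [-0.79, 2.21], [0.23, 2.52], [-1.04, 4.18], [0, 3.07], [-2.55, 2.55]. Speed limits (rad/s): [2.22, 2.22, 2.57, 3.14, 3.14, 3.14].

### API

Orientations are given as a rotation vector (axis times angle).
In Python, from bench import arm, optics gives the robot as it stands. The module is installed in compiled form; this text tells all that it offers.
- The arm moves only by the tool step_arm, never from a script. Its argument "motion" is a list of rows, each an object with "fingers": the opening in per cent of the stroke, from 0 (shut) to 100 (fully open); "slide": the shift along the tool's x, y, z in mm, a list of three; "roll": the turn about the tool's z in rad. A call has 1 to 20 rows; each row is the pose to reach, as a shift and turn from the pose commanded when the call began, along the tool's axes at that moment; what a row does not reach only later rows make up. A row lasts 1/12 s, in which the tool goes at most 41.7 mm and 7.16 degrees, less where a joint would pass 70% of its speed; a pose out of reach is approached as far as the arm can. A call with a gripper value outside its range is refused whole. The fingers move at their own pace and stop on an object; "grip_force" is the grip in N (left out, the last holds). Time passes only in rows, so rows that repeat a pose let the fingers close. It gives the time, the measured TCP pose, the force, the opening and the grip force at its end, in the units of the state.
- arm.observe(): the state, without advancing time (a new reading comes with each control period).
- optics.grab_frame(name): name is "scene" or "top"; returns a dict with "img" (420x560x3 uint8, blue, green, red), "depth" (420x560 float32, m along the optical axis (not along the pixel's ray), 0 where there is no reading), "K" (3x3 intrinsics, pixels), "k1" (the pictures are not rectified: a ray, as slopes to the right and down, at radius r is drawn at 1 + k1 r^2 times it, then the intrinsics apply), "origin" and "rotation" of the camera in the world. Camera axes: x right, y down, z forward; pixel columns grow to the right and rows downward; lengths in m; the calibration is good to about 2 mm. A picture is of the moment at which its call begins.
- arm.close_job(): hands the job in; it is judged then, once.
The state is a dict: "clock": time; "joint_pos": joint angles; "joint_velocities": joint speeds; "effort": joint torques, N m; "position": TCP position; "tool_rot": TCP orientation; "wrist_force": force on the tool from outside, world axes, zero at the start; "wrist_torque": the same for the moment, N m; "gripper_width": finger opening in m; "grip_force": force on a finger pad.
Only numpy, scipy, OpenCV 4.12 (cv2) and the standard library are available. Lean on these libraries where they do the work, as an engineer would, in place of code of your own. Each camera call takes 0.05 s, during which the arm holds its last target. There are 200 camera calls.

## Working session

There is one attempt and no reset: what is moved stays moved. The work goes in short steps, Python scripts to look and compute and a tool call to move; the robot and the scene stay as the last step left them, time stands still between calls to the robot, and variables do not carry over. Pictures are saved under pics/ and viewed, at most 10 in all, crops included, and the job is handed in when it is done.

Besides the shell and the picture viewer there is one more tool, called by a JSON object that holds its "op" and its "data". step_arm: Moves the arm, as the interface text tells. Its arguments: {"type":"object","properties":{"motion":{"type":"array"},"grip_force":{"type":"number"}},"required":["motion"]}

```bash
mkdir -p pics; cat > h.py <<'E'
import numpy as np, cv2
from bench import arm, optics
def grab(n,save=None):
    f=optics.grab_frame(n)
    if save: cv2.imwrite('pics/'+save,f['img'])
    return f
def cloud(f):
    K=f['K'];h,w=f['depth'].shape
    u,v=np.meshgrid(np.arange(w,dtype=float),np.arange(h,dtype=float))
    p=np.stack([u,v],-1).reshape(-1,1,2)
    s=cv2.undistortPoints(p,np.array(K,float),np.array([f['k1'],0,0,0,0.]))[:,0].reshape(h,w,2)
    d=f['depth'][...,None]
    c=np.concatenate([s*d,d],-1)
    return c@np.array(f['rotation']).T+np.array(f['origin'])
E
python3 - <<'E'
from h import *
s=arm.observe(); print({k:np.round(v,3) for k,v in s.items() if k in('clock','position','tool_rot','gripper_width','wrist_force')})
for n in('scene','top'):
    f=grab(n,n+'0.png'); print(n,f['origin'],np.round(f['rotation'],2).tolist(),f['k1'])
    np.savez(n+'0.npz',P=cloud(f),img=f['img'],d=f['depth'])
a=[cv2.imread(f'pics/{n}0.png') for n in('scene','top')]
E
```

```text
{'clock': np.float64(0.0), 'position': array([0.151, 0.529, 0.231]), 'tool_rot': array([-4.350e-01, -3.111e+00,  2.000e-03]), 'wrist_force': array([ 0.504,  0.45 , -0.675]), 'gripper_width': np.float64(0.085)}
scene [1.15085178 0.4409057  1.0590037 ] [-1.25, -2.46, 0.8] -0.06636655940064497Traceback (most recent call last):
  File "<stdin>", line 5, in <module>
  File "h.py", line 14, in cloud
    return c@np.array(f['rotation']).T+np.array(f['origin'])
           ~~~~~~~~~~~~~~~~~~~~~~~~~~~^~~~~~~~~~~~~~~~~~~~~~
ValueError: operands could not be broadcast together with shapes (420,560) (3,)
```

View pics/scene0.png

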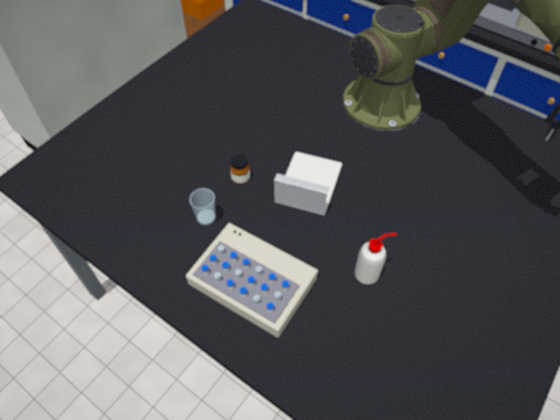

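The scene view shows the guard at about (308,185) with its foot face towards the sampler at (252,277). The jar is at (240,168), the beaker at (204,207) and the bottle at (370,262). The camera rotation is a rotation vector, so I'll fix the helper.

```bash
sed -i "s/np.array(f\['rotation'\]).T/cv2.Rodrigues(np.array(f['rotation'],float))[0].T/" h.py
python3 - <<'E'
from h import *
for n in('scene','top'):
    f=grab(n,n+'1.png'); print(n,f['origin'],f['rotation'],f['K'])
    P=cloud(f); np.savez(n+'0.npz',P=P,img=f['img'],d=f['depth'])
    print('table z',np.median(P[...,2][(f['depth']>0)&(f['img'].max(2)<40)]))
E
```

```text
scene [1.15085178 0.4409057  1.0590037 ] [-1.24582371 -2.46082562  0.79592111] [[484.54925402   0.         277.1378514 ]
 [  0.         484.54925402 210.98496813]
 [  0.           0.           1.        ]]
table z -0.0007056571364887354
top [0.45063794 0.05858025 1.09732363] [-2.17880668  2.1599474  -0.1578543 ] [[522.52232544   0.         271.72815879]
 [  0.         522.52232544 201.79877518]
 [  0.           0.           1.        ]]
table z -8.196301873031331e-05
```

View pics/top1.png

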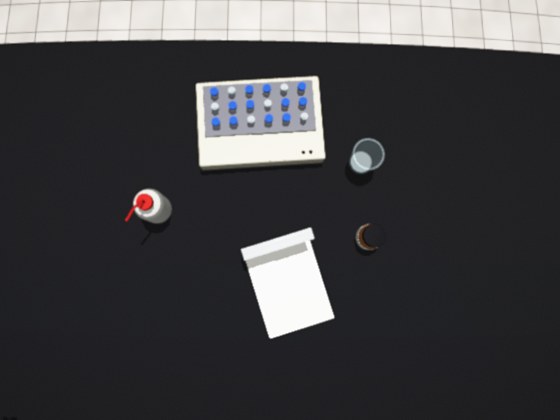

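The top view (image up = +x, left = +y) shows the sampler at (260,122) with its front edge near row 165. The guard's lip runs from (243,254) to (313,235) and its panel reaches down to (300,330). The bottle is at (152,205), the beaker at (367,157) and the jar at (370,237).

```bash
python3 - <<'E'
from h import *
D=np.load('top0.npz');P,img,d=D['P'],D['img'],D['d']
z=P[...,2];ok=d>0
def rect(m,name):
    m=cv2.morphologyEx(m.astype(np.uint8),cv2.MORPH_OPEN,np.ones((2,2)))
    n,l,st,_=cv2.connectedComponentsWithStats(m)
    for i in range(1,n):
        if st[i,4]<60: continue
        q=P[l==i]; r=cv2.minAreaRect((q[:,:2]*1000).astype(np.float32))
        print(name,st[i].tolist(),'z',np.round(np.percentile(q[:,2],[5,50,95]),4),'rect c,size,ang',np.round(r[0],1),np.round(r[1],1),round(r[2],1)); print('  ',np.round(cv2.boxPoints(r),0).tolist())
roi=np.zeros(z.shape,bool);roi[60:360,100:420]=True
g=np.zeros_like(roi);g[222:345,225:340]=True
rect(ok&g&(z>.08)&(z<.11),'lip')
rect(ok&g&(z<.03)&(img.min(2)>90),'panel')
s=np.zeros_like(roi);s[60:180,180:340]=True
rect(ok&s&(z>.035)&(z<.06)&(img.min(2)>100),'sampler')
rect(ok&roi&(z>.02)&~g&~s,'other')
# sampler front edge line: largest row with z~.045 per column
pts=[]
for c in range(206,318,4):
    r=np.where(ok[:,c]&(np.abs(z[:,c]-.045)<.006)&(np.arange(420)<185))[0]
    if len(r): pts.append(P[r.max(),c])
pts=np.array(pts); print(np.round(np.polyfit(pts[:,1],pts[:,0],1),4)); print(np.round(pts[::5],4).tolist())
S=np.load('scene0.npz');P2=S['P'];i2=S['img']
for nm,sl in dict(jar=np.s_[150:185,225:255],beaker=np.s_[185:228,188:220],bottle=np.s_[228:288,350:400]).items():
    q=P2[sl].reshape(-1,3);q=q[(S['d'][sl].ravel()>0)&(q[:,2]>.01)]
    print(nm,np.round([q.min(0),np.median(q,0),q.max(0)],3).tolist())
E
```

```text
lip [242, 229, 73, 32, 845] z [0.004  0.0945 0.0978] rect c,size,ang [485.7  15.5] [ 39.2 153. ] 18.5
   [[443.0, 82.0], [491.0, -63.0], [528.0, -51.0], [480.0, 94.0]]
panel [247, 241, 89, 99, 5706] z [0.0006 0.0048 0.0083] rect c,size,ang [400.5  -7.2] [172.6 144.6] 17.8
   [[296.0, 35.0], [340.0, -102.0], [505.0, -50.0], [461.0, 88.0]]
sampler [197, 78, 129, 90, 8884] z [0.0414 0.0476 0.0543] rect c,size,ang [650.6  46.5] [396.4 266.7] 4.9
   [[442.0, 163.0], [464.0, -103.0], [859.0, -69.0], [837.0, 196.0]]
other [351, 140, 34, 34, 598] z [0.0011 0.0579 0.0858] rect c,size,ang [591.5 -63. ] [ 62.1 367.1] 39.6
   [[451.0, 59.0], [685.0, -224.0], [732.0, -185.0], [498.0, 98.0]]
other [126, 189, 45, 35, 999] z [0.0135 0.1088 0.1551] rect c,size,ang [531.4 188.9] [297.4  74.7] 72.3
   [[451.0, 59.0], [522.0, 36.0], [612.0, 319.0], [541.0, 342.0]]
other [358, 225, 29, 26, 590] z [0.0016 0.0737 0.0774] rect c,size,ang [495.6 -74.4] [ 51.5 276. ] 8.1
   [[451.0, 59.0], [489.0, -215.0], [540.0, -207.0], [502.0, 66.0]]
[-0.0734  0.6668]
[[0.6531, 0.17, 0.0396], [0.6578, 0.1289, 0.0392], [0.6599, 0.0877, 0.0411], [0.6642, 0.0466, 0.0431], [0.6655, 0.0053, 0.0394], [0.6694, -0.0357, 0.0432]]
jar [[0.487, -0.191, 0.01], [0.521, -0.159, 0.056], [0.539, -0.139, 0.078]]
beaker [[0.641, -0.188, 0.01], [0.673, -0.157, 0.057], [0.703, -0.125, 0.089]]
bottle [[0.527, 0.243, 0.01], [0.582, 0.279, 0.098], [0.598, 0.304, 0.168]]
```

```bash
cat >> h.py <<'E'
def ray(f,uv,z):
    s=cv2.undistortPoints(np.array(uv,float).reshape(-1,1,2),np.array(f['K'],float),np.array([f['k1'],0,0,0,0.]))[:,0]
    dr=np.c_[s,np.ones(len(s))]@cv2.Rodrigues(np.array(f['rotation'],float))[0].T; o=np.array(f['origin'])
    return o+dr*((z-o[2])/dr[:,2])[:,None]
def rect(f,m,z):
    cs,_=cv2.findContours(m.astype(np.uint8),cv2.RETR_EXTERNAL,cv2.CHAIN_APPROX_NONE)
    c=max(cs,key=cv2.contourArea)[:,0]
    w=ray(f,c,z)[:,:2]*1000; r=cv2.minAreaRect(w.astype(np.float32))
    return r,np.round(cv2.boxPoints(r),1).tolist(),cv2.boundingRect(c)
E
python3 - <<'E'
from h import *
f=grab('top');P=cloud(f);z=P[...,2];ok=f['depth']>0;im=f['img'].astype(int)
g=np.zeros(z.shape,bool);g[222:345,225:340]=True
print('lip',rect(f,ok&g&(z>.085)&(z<.105),.095))
print('panel',rect(f,ok&g&(z<.012)&(im.min(2)>200),.005))
print(im[155:176,225].tolist()); print(im[155:174,300].tolist()); print(np.round(z[155:176,225],3))
print('lip col',im[225:275,278,1].tolist(),np.round(z[225:275:2,278],3).tolist())
s=np.zeros(z.shape,bool);s[60:180,180:340]=True
print('samp',rect(f,ok&s&(z>.042)&(z<.08),.045))
print('jar',rect(f,ok&(z>.065)&(z<.085)&(np.arange(420)[:,None]>210)&(np.arange(560)>345)&(np.arange(560)<400),.075))
E
```

```text
lip (((493.5358581542969, 24.39101791381836), (22.122350692749023, 139.98011779785156), 17.7410945892334), [[461.70001220703125, 87.69999694824219], [504.29998779296875, -45.599998474121094], [525.4000244140625, -38.900001525878906], [482.70001220703125, 94.4000015258789]], (241, 228, 73, 32))
panel (((403.64508056640625, -4.4617462158203125), (169.71755981445312, 140.01702880859375), 17.848960876464844), [[301.3999938964844, 36.20000076293945], [344.29998779296875, -97.0999984741211], [505.8999938964844, -45.099998474121094], [463.0, 88.19999694824219]], (249, 240, 85, 98))
[[238, 246, 247], [238, 246, 247], [238, 246, 247], [239, 246, 248], [239, 246, 247], [239, 246, 248], [239, 247, 248], [239, 247, 248], [226, 237, 239], [172, 190, 193], [112, 124, 126], [82, 91, 94], [74, 82, 84], [56, 61, 63], [33, 34, 35], [23, 22, 22], [20, 18, 18], [22, 21, 21], [32, 29, 29], [37, 34, 34], [38, 36, 35]]
[[240, 247, 248], [239, 247, 248], [239, 246, 248], [231, 240, 242], [195, 213, 216], [132, 146, 150], [86, 95, 97], [75, 84, 85], [64, 71, 72], [42, 46, 46], [24, 22, 23], [21, 20, 20], [20
[... 538 characters left out ...]
095, 0.094, 0.094, 0.096, 0.094, 0.095, 0.094, 0.007, 0.008, 0.007, 0.006, 0.007, 0.006, 0.002, 0.004, 0.006, 0.006, 0.004, 0.004]
samp (((750.782958984375, 61.164390563964844), (179.74737548828125, 259.1385803222656), 4.296301364898682), [[651.5, 183.60000610351562], [670.9000244140625, -74.80000305175781], [850.0999755859375, -61.29999923706055], [830.7000122070312, 197.10000610351562]], (196, 77, 129, 89))
jar (((511.9123840332031, -167.89585876464844), (43.600101470947266, 44.44376754760742), 0.17538787424564362), [[490.0, -145.6999969482422], [490.20001220703125, -190.1999969482422], [533.7999877929688, -190.10000610351562], [533.5999755859375, -145.60000610351562]], (363, 224, 23, 23))
```

{"op": "step_arm", "data": {"motion": [{"fingers": 100,"slide": [-437,-412,0],"roll": -0.586},{"fingers": 100,"slide": [-437,-412,0],"roll": -0.586},{"fingers": 100,"slide": [-437,-412,0],"roll": -0.586},{"fingers": 100,"slide": [-437,-412,0],"roll": -0.586},{"fingers": 100,"slide": [-437,-412,0],"roll": -0.586},{"fingers": 100,"slide": [-437,-412,0],"roll": -0.586},{"fingers": 100,"slide": [-437,-412,0],"roll": -0.586},{"fingers": 100,"slide": [-437,-412,0],"roll": -0.586},{"fingers": 100,"slide": [-437,-412,0],"roll": -0.586},{"fingers": 100,"slide": [-437,-412,0],"roll": -0.586},{"fingers": 100,"slide": [-437,-412,0],"roll": -0.586},{"fingers": 100,"slide": [-437,-412,0],"roll": -0.586},{"fingers": 100,"slide": [-437,-412,0],"roll": -0.586},{"fingers": 100,"slide": [-437,-412,0],"roll": -0.586},{"fingers": 100,"slide": [-437,-412,0],"roll": -0.586},{"fingers": 100,"slide": [-437,-412,0],"roll": -0.586},{"fingers": 100,"slide": [-437,-412,0],"roll": -0.586},{"fingers": 100,"slide": [-437,-412,0],"roll": -0.586},{"fingers": 100,"slide": [-437,-412,0],"roll": -0.586},{"fingers": 100,"slide": [-437,-412,0],"roll": -0.586}]}}

```text
clock: 1.87
position: [0.4577, 0.0138, 0.2314]
tool_rot: [-0.485, 3.104, 0.0]
wrist_force: [0.5, -0.1, 0.5]
gripper_width: 0.0852
grip_force: 0.0
```

```bash
cat >> h.py <<'E'
def st():
    s=arm.observe(); R=cv2.Rodrigues(np.array(s['tool_rot'],float))[0]
    print('t',round(float(s['clock']),2),'pos',np.round(np.array(s['position'])*1000,1),'toolx',np.round(R[:,0],3),'z',np.round(R[:,2],3),'q',np.round(s['joint_pos'],2),'F',np.round(s['wrist_force'],1))
    return s,R
E
python3 - <<'E'
from h import *
s,R=st(); tcp=np.array(s['position'])
f=grab('scene','scene2.png')
P=cloud(f);ok=f['depth']>0
# profile of arm behind the tool: offset along -guard x within 200 mm, by height
g=-R[:,0]; q=P[ok]-tcp; a=q@g; b=q@R[:,1]
for z0 in range(-20,300,20):
    m=(q[:,2]*1000>=z0)&(q[:,2]*1000<z0+20)&(np.abs(b)<.12)&(np.abs(a)<.25)
    if m.sum()>3: print(z0,m.sum(),'a',np.round(np.percentile(a[m]*1000,[1,50,99])),'b',np.round(np.percentile(b[m]*1000,[1,99])))
E
```

```text
t 1.87 pos [457.7  13.8 231.4] toolx [-0.952 -0.305 -0.   ] z [ 0.  0. -1.] q [-0.05  0.09  1.77  0.    1.28 -1.93] F [ 0.5 -0.1  0.5]
0 18 a [-6.  8. 11.] b [-53.  51.]
20 90 a [-7.  7. 12.] b [-56.  56.]
40 87 a [-8.  9. 15.] b [-62.  68.]
60 357 a [-14.   9.  18.] b [-72.  72.]
80 305 a [-9. 11. 20.] b [-70.  70.]
100 445 a [-12.   8.  20.] b [-67.  67.]
120 136 a [-1. 29. 38.] b [-35.  36.]
140 260 a [-0. 31. 38.] b [-35.  36.]
160 346 a [-7. 27. 37.] b [-34.  35.]
180 214 a [ 8. 28. 36.] b [-32.  30.]
200 262 a [-11.  25.  40.] b [-50.  62.]
220 480 a [-93.  21.  53.] b [-61.  82.]
240 978 a [-90.  20.  53.] b [-62.  89.]
260 1681 a [-119.    8.   49.] b [-58. 102.]
280 1341 a [-136.  -44.   29.] b [-51. 115.]
```

View pics/scene2.png

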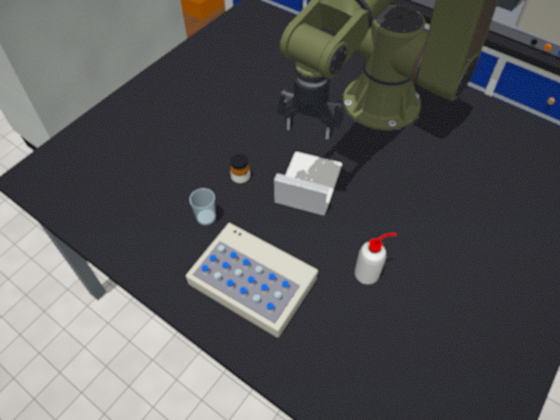

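The scene view shows the open gripper at about (311,110), hanging behind the lip and above the panel, clear of everything. The wrist starts about 215 mm above the TCP, so it clears the 190 mm panel. I'll go down now.

{"op": "step_arm", "data": {"motion": [{"fingers": 100,"slide": [0,0,40],"roll": 0},{"fingers": 100,"slide": [0,0,80],"roll": 0},{"fingers": 100,"slide": [0,0,120],"roll": 0},{"fingers": 100,"slide": [0,0,150],"roll": 0},{"fingers": 100,"slide": [0,0,169],"roll": 0},{"fingers": 100,"slide": [0,0,169],"roll": 0},{"fingers": 100,"slide": [0,0,169],"roll": 0}]}}

```text
clock: 2.5
position: [0.4579, 0.0133, 0.0624]
tool_rot: [0.483, -3.103, -0.0]
wrist_force: [0.2, 0.3, 0.0]
gripper_width: 0.0855
grip_force: 0.0
```

{"op": "step_arm", "data": {"motion": [{"fingers": 100,"slide": [-8,0,0],"roll": 0},{"fingers": 100,"slide": [-16,0,0],"roll": 0},{"fingers": 100,"slide": [-21,0,0],"roll": 0},{"fingers": 100,"slide": [-26,0,0],"roll": 0},{"fingers": 100,"slide": [-31,0,0],"roll": 0},{"fingers": 100,"slide": [-36,0,0],"roll": 0},{"fingers": 100,"slide": [-41,0,0],"roll": 0},{"fingers": 100,"slide": [-46,0,0],"roll": 0},{"fingers": 100,"slide": [-51,0,0],"roll": 0},{"fingers": 100,"slide": [-56,0,0],"roll": 0}]}}

```text
clock: 3.33
position: [0.5119, 0.03, 0.0622]
tool_rot: [0.482, -3.104, -0.0]
wrist_force: [-1.5, -0.4, -0.4]
gripper_width: 0.0854
grip_force: 0.2
```

```bash
python3 - <<'E'
from h import *
s,R=st()
f=grab('scene'); cv2.imwrite('pics/mid.png',cv2.resize(f['img'][80:320,160:440],None,fx=2,fy=2))
E
```

```text
t 3.33 pos [511.9  30.   62.2] toolx [-0.953 -0.303  0.   ] z [-0.  0. -1.] q [-0.01  0.43  1.78  0.    0.93 -1.89] F [-1.5 -0.4 -0.4]
```

View pics/mid.png

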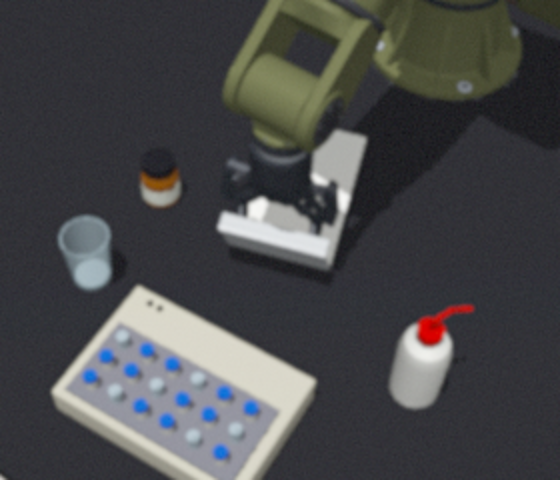

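The crop shows the guard tilting. The foot edge is at (270,240), the panel is rising behind the gripper, and the fingers bear on the lip. I'll keep pushing through the balance point.

{"op": "step_arm", "data": {"motion": [{"fingers": 100,"slide": [-5,0,0],"roll": 0},{"fingers": 100,"slide": [-10,0,0],"roll": 0},{"fingers": 100,"slide": [-15,0,0],"roll": 0},{"fingers": 100,"slide": [-21,0,0],"roll": 0},{"fingers": 100,"slide": [-29,0,0],"roll": 0},{"fingers": 100,"slide": [-38,0,0],"roll": 0},{"fingers": 100,"slide": [-47,0,0],"roll": 0},{"fingers": 100,"slide": [-55,0,0],"roll": 0},{"fingers": 100,"slide": [-60,0,0],"roll": 0},{"fingers": 100,"slide": [-60,0,0],"roll": 0},{"fingers": 100,"slide": [-60,0,0],"roll": 0},{"fingers": 100,"slide": [-60,0,0],"roll": 0},{"fingers": 100,"slide": [-60,0,0],"roll": 0},{"fingers": 100,"slide": [-60,0,0],"roll": 0}]}}

```text
clock: 4.55
position: [0.5684, 0.0479, 0.0624]
tool_rot: [0.482, -3.104, -0.0]
wrist_force: [0.1, -0.8, 0.0]
gripper_width: 0.0854
grip_force: 0.0
```

```bash
python3 - <<'E'
from h import *
s,R=st(); tcp=np.array(s['position'])
f=grab('scene'); cv2.imwrite('pics/up.png',cv2.resize(f['img'][80:320,160:440],None,fx=2,fy=2))
f=grab('top'); cv2.imwrite('pics/uptop.png',cv2.resize(f['img'][60:340,120:400],None,fx=2,fy=2))
P=cloud(f);q=P[f['depth']>0]; m=(np.abs(q[:,2]-.022)<.008)&(q[:,0]>.5)&(q[:,0]<.65)&(np.abs(q[:,1]-.05)<.1)
print(m.sum(), np.round(cv2.boxPoints(cv2.minAreaRect((q[m][:,:2]*1000).astype(np.float32))),1).tolist())
E
```

```text
t 4.55 pos [568.4  47.9  62.4] toolx [-0.953 -0.303  0.   ] z [-0.  0. -1.] q [ 0.02  0.54  1.61  0.    0.99 -1.86] F [ 0.1 -0.8  0. ]
0 [[0.0, 0.0], [0.0, 0.0], [0.0, 0.0], [0.0, 0.0]]
```

View pics/up.png

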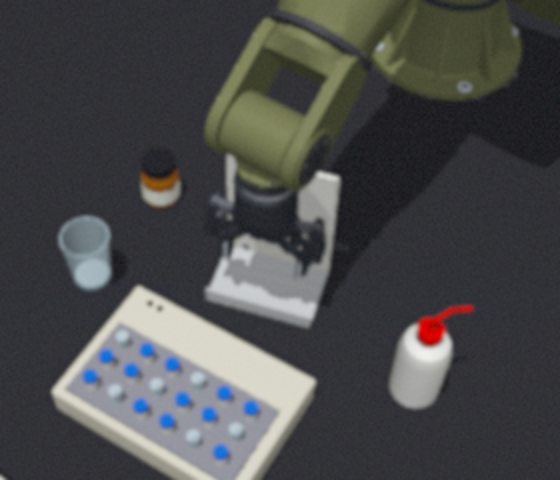

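View pics/uptop.png

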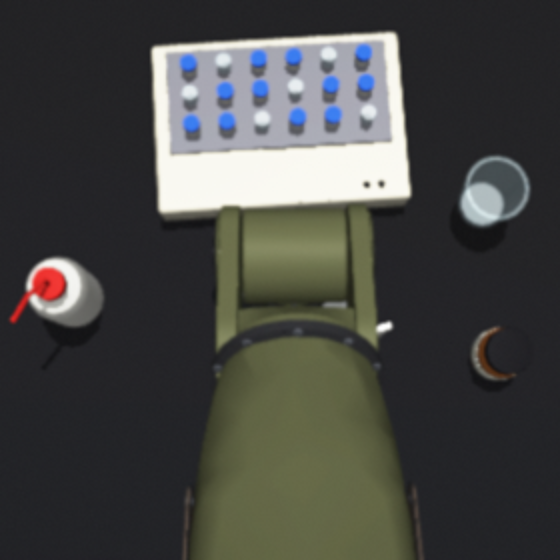

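The guard now stands with the tool inside the L: the rim runs from about (208,288) to (312,318) in the crop, and the panel rises behind the gripper. The arm hides it in the top view, so I'll measure the rim from the scene camera.

```bash
cat >> h.py <<'E'
def rim():
    f=grab('scene');P=cloud(f);im=f['img'];q=P[(f['depth']>0)&(im.min(2)>70)]
    C=np.array([.6612,.0544]);e=np.array([.9972,.0749]);n=np.array([-e[1],e[0]])
    w=np.c_[(q[:,:2]-C)@e,(q[:,:2]-C)@n,q[:,2]]*1000   # sampler frame, mm
    a=w[(w[:,2]>-3)&(w[:,2]<30)&(w[:,0]>-130)&(w[:,0]<-0.1)&(abs(w[:,1])<115)]
    pts=[]
    for y in range(-100,101,10):
        b=a[abs(a[:,1]-y)<5]
        if len(b)>4: pts.append([y,np.percentile(b[:,0],97),b[:,2].max()])
    pts=np.array(pts); print(np.round(pts,1).tolist()); k=np.polyfit(pts[:,0],pts[:,1],1); print('slope,x0',k,'y range',np.percentile(a[:,1],[1,99]))
    b=w[(w[:,2]>150)&(w[:,2]<196)&(w[:,0]>-200)&(w[:,0]<-60)&(abs(w[:,1])<115)]
    print('panel top y',np.round(np.percentile(b[:,1],[1,99]),1),'x',np.round(np.percentile(b[:,0],[2,50,98]),1),'z',np.percentile(b[:,2],99) if len(b) else 0)
E
python3 -c "
from h import *
rim()"
```

```text
[[-80.0, -26.2, 4.7], [-70.0, -26.8, 8.2], [-60.0, -50.7, 22.9], [-50.0, -46.5, 24.0], [-40.0, -26.8, 25.3], [-30.0, -50.8, 24.9], [-20.0, -47.3, 23.8], [-10.0, -27.5, 28.1], [0.0, -46.6, 23.5], [10.0, -65.7, 24.0], [20.0, -44.1, 24.9], [30.0, -26.5, 26.9], [40.0, -26.0, 23.2], [50.0, -37.8, 24.0], [60.0, -34.3, 25.9], [70.0, -27.1, 24.8]]
slope,x0 [ 2.61829284e-02 -3.80376882e+01] y range [-81.96063521  78.54154752]
panel top y [-81.   65.3] x [-173.2 -162.7  -75.3] z 190.43438108121418
```

```bash
python3 - <<'E'
from h import *
f=grab('scene');P=cloud(f)
C=np.array([.6612,.0544]);e=np.array([.9972,.0749]);n=np.array([-e[1],e[0]])
im=f['img'].min(2).astype(np.uint8); roi=np.zeros_like(im); roi[205:250,255:322]=1
# toe front-bottom edge: lowest bright pixel per column
rows=[];cols=range(267,314,3)
for c in cols:
    r=[r for r in range(210,250) if im[r,c]>95]; rows.append(max(r)+.5)
p=np.c_[list(cols),rows]; k=np.polyfit(p[:,0],p[:,1],1); res=p[:,1]-np.polyval(k,p[:,0]); print(np.round(res,1))
g=abs(res)<1.5;k=np.polyfit(p[g,0],p[g,1],1)
cc=[min(c for c in range(255,290) if im[int(np.polyval(k,c))-3,c]>95),max(c for c in range(290,325) if im[int(np.polyval(k,c))-3,c]>95)]
w=ray(f,[[c,np.polyval(k,c)] for c in cc],0.)[:,:2]
s=np.c_[(w-C)@e,(w-C)@n]*1000
print(cc,np.round(w*1000,1).tolist(),'sampler',np.round(s,1).tolist(),'len',np.linalg.norm(s[0]-s[1]),'yaw deg',np.degrees(np.arctan2(*(s[0]-s[1])[::1])))
E
```

```text
[ 2.9  3.5  4.1  4.6  5.2 -9.2 -7.7 -6.1 -4.5 -3.  -1.4 -0.8  0.7  2.3
  3.9  5.4]
[265, 316] [[622.0, 2.3], [565.4, 123.9]] sampler [[-43.0, -49.0], [-90.3, 76.5]] len 134.1199064614497 yaw deg 159.3183215286209
```

```bash
cat >> h.py <<'E'
def toe(f,thr=95,gap=6):
    C=np.array([.6612,.0544]);e=np.array([.9972,.0749]);n=np.array([-e[1],e[0]])
    im=f['img'].min(2).astype(int); p=[]
    for c in range(266,316,2):
        lim=int(80+(288+(2*(c-160)-140)*.537)/2)-gap
        r=max(r for r in range(205,lim) if im[r,c]>thr)
        p.append([c,r+(im[r,c]-thr)/max(1,im[r,c]-im[r+1,c])])
    p=np.array(p);k=np.polyfit(p[:,0],p[:,1],1);res=p[:,1]-np.polyval(k,p[:,0]);g=abs(res)<1.2;k=np.polyfit(p[g,0],p[g,1],1)
    print(np.round(p[:,1],1).tolist())
    row=lambda c:int(np.polyval(k,c))-3
    cc=[min(c for c in range(250,290) if im[row(c),c]>thr),max(c for c in range(290,330) if im[row(c),c]>thr)]
    w=ray(f,[[c,np.polyval(k,c)] for c in cc],0.)[:,:2]; s=np.c_[(w-C)@e,(w-C)@n]*1000
    d=s[1]-s[0]; print(cc,'sampler frame',np.round(s,1).tolist(),'mid',s.mean(0).round(1),'len',np.linalg.norm(d).round(1),'yaw',np.degrees(np.arctan2(-d[0],d[1])).round(1))
E
python3 - <<'E'
from h import *
f=grab('scene'); print(f['img'].min(2)[215:250,270].tolist(),f['img'].min(2)[220:250,300].tolist()); toe(f); toe(f,70)
E
```

```text
[200, 200, 194, 194, 200, 201, 202, 201, 200, 203, 197, 187, 166, 145, 140, 139, 116, 83, 52, 47, 51, 51, 47, 52, 51, 46, 50, 54, 80, 129, 177, 197, 204, 203, 203] [139, 137, 136, 136, 139, 136, 135, 134, 151, 180, 197, 200, 202, 201, 191, 173, 146, 139, 137, 120, 87, 55, 45, 46, 51, 53, 45, 51, 49, 53]
[230.6, 231.2, 231.6, 232.4, 232.8, 233.2, 233.9, 234.4, 234.9, 235.6, 236.2, 236.6, 237.3, 237.8, 238.2, 238.9, 239.5, 239.8, 240.5, 241.2, 241.6, 242.3, 242.7, 243.4, 243.0]
[263, 315] sampler frame [[-51.1, -60.5], [-85.1, 76.5]] mid [-68.1   8. ] len 141.2 yaw 13.9
[231.4, 231.9, 232.4, 233.1, 233.7, 234.0, 234.6, 235.0, 235.7, 236.3, 236.8, 237.5, 238.0, 238.5, 238.9, 239.7, 240.2, 240.5, 241.2, 242.0, 242.5, 243.1, 243.6, 244.1, 243.9]
[262, 315] sampler frame [[-48.6, -62.0], [-82.9, 77.7]] mid [-65.8   7.9] len 143.9 yaw 13.8
```

The toe midpoint is at (-67, 8) mm in the sampler frame with a yaw of about 13.5°. Its length (141–144 mm against 140) and the predicted pose both agree. I'll lower the fingers into the L, make contact with the rim, then slide and square it.

{"op": "step_arm", "data": {"motion": [{"fingers": 100,"slide": [0,0,20],"roll": 0},{"fingers": 100,"slide": [0,0,40],"roll": 0},{"fingers": 100,"slide": [0,0,52],"roll": 0},{"fingers": 100,"slide": [0,0,60],"roll": 0},{"fingers": 100,"slide": [0,0,60],"roll": 0},{"fingers": 100,"slide": [-4,0,60],"roll": 0},{"fingers": 100,"slide": [-8,0,60],"roll": 0},{"fingers": 100,"slide": [-12,0,60],"roll": 0},{"fingers": 100,"slide": [-14,0,60],"roll": 0},{"fingers": 100,"slide": [-14,0,60],"roll": 0}]}}

```text
clock: 5.63
position: [0.5826, 0.0524, 0.003]
tool_rot: [-0.482, 3.104, -0.0]
wrist_force: [-0.4, -1.0, 0.6]
gripper_width: 0.0855
grip_force: 0.5
```

```bash
python3 - <<'E'
from h import *
st(); f=grab('scene'); toe(f)
E
```

```text
t 5.63 pos [582.6  52.4   3. ] toolx [-0.953 -0.303 -0.   ] z [ 0.001 -0.    -1.   ] q [ 0.03  0.65  1.59 -0.    0.9  -1.85] F [-0.4 -1.   0.6]
[231.9, 232.3, 232.8, 233.5, 233.9, 234.5, 235.2, 235.6, 236.3, 236.9, 237.4, 237.9, 238.6, 239.1, 239.6, 240.2, 240.9, 241.2, 241.8, 242.5, 243.1, 243.5, 244.1, 244.6, 243.9]
[262, 314] sampler frame [[-47.2, -61.1], [-81.0, 75.9]] mid [-64.1   7.4] len 141.1 yaw 13.8
```

Contact is made: the guard moved 3 mm. Next I'll slide about 57 mm while squaring it.

{"op": "step_arm", "data": {"motion": [{"fingers": 100,"slide": [-3.5,-0.8,0],"roll": 0.015},{"fingers": 100,"slide": [-7,-1.6,0],"roll": 0.03},{"fingers": 100,"slide": [-10.5,-2.4,0],"roll": 0.045},{"fingers": 100,"slide": [-14,-3.2,0],"roll": 0.06},{"fingers": 100,"slide": [-17.5,-4,0],"roll": 0.075},{"fingers": 100,"slide": [-21,-4.9,0],"roll": 0.09},{"fingers": 100,"slide": [-24.5,-5.7,0],"roll": 0.105},{"fingers": 100,"slide": [-28,-6.5,0],"roll": 0.12},{"fingers": 100,"slide": [-31.5,-7.3,0],"roll": 0.135},{"fingers": 100,"slide": [-35,-8.1,0],"roll": 0.15},{"fingers": 100,"slide": [-38.5,-9,0],"roll": 0.165},{"fingers": 100,"slide": [-42,-9.8,0],"roll": 0.18},{"fingers": 100,"slide": [-45.5,-10.6,0],"roll": 0.195},{"fingers": 100,"slide": [-49,-11.4,0],"roll": 0.21},{"fingers": 100,"slide": [-52.5,-12.2,0],"roll": 0.222},{"fingers": 100,"slide": [-56,-13,0],"roll": 0.234},{"fingers": 100,"slide": [-56,-13,0],"roll": 0.234},{"fingers": 100,"slide": [-56,-13,0],"roll": 0.234}]}}

```text
clock: 7.18
position: [0.6396, 0.057, 0.0024]
tool_rot: [-0.117, 3.139, 0.0]
wrist_force: [-0.5, -0.1, -0.1]
gripper_width: 0.0852
grip_force: 0.0
```

```bash
python3 - <<'E'
from h import *
st(); f=grab('scene'); cv2.imwrite('pics/near.png',cv2.resize(f['img'][140:340,170:410],None,fx=3,fy=3))
E
```

```text
t 7.18 pos [639.6  57.    2.4] toolx [-0.997 -0.074 -0.001] z [ 0.001  0.    -1.   ] q [ 0.03  0.76  1.4   0.    0.98 -1.61] F [-0.5 -0.1 -0.1]
```

View pics/near.png

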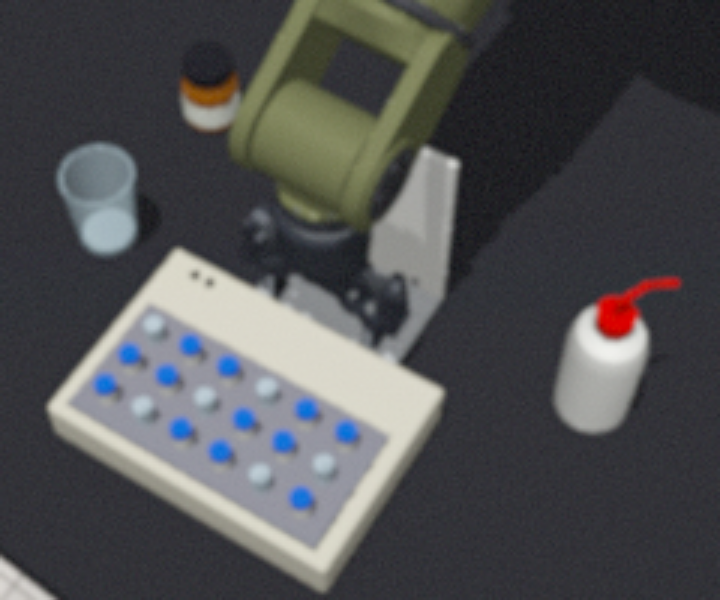

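The crop shows the guard upright, its foot just short of the sampler's front face, with the panel behind the gripper at (440,220) and the bystanders unmoved. Now I'll close the last gap gently.

{"op": "step_arm", "data": {"motion": [{"fingers": 100,"slide": [-1.5,0,0],"roll": 0},{"fingers": 100,"slide": [-3,0,0],"roll": 0},{"fingers": 100,"slide": [-4,0,0],"roll": 0},{"fingers": 100,"slide": [-5,0,0],"roll": 0}]}}

```text
clock: 7.57
position: [0.6439, 0.0573, 0.0023]
tool_rot: [0.117, -3.138, 0.0]
wrist_force: [-5.7, -0.4, 3.1]
gripper_width: 0.0854
grip_force: 2.9
```

{"op": "step_arm", "data": {"motion": [{"fingers": 100,"slide": [-0.5,0,0],"roll": 0},{"fingers": 100,"slide": [-1,0,0],"roll": 0}]}}

```text
clock: 7.73
position: [0.6449, 0.0573, 0.0023]
tool_rot: [0.117, -3.138, 0.0]
wrist_force: [-4.9, -0.6, 2.6]
gripper_width: 0.0854
grip_force: 2.9
```

{"op": "step_arm", "data": {"motion": [{"fingers": 100,"slide": [-0.5,0,0],"roll": 0},{"fingers": 100,"slide": [-1,0,0],"roll": 0}]}}

```text
clock: 7.9
position: [0.6454, 0.0574, 0.0022]
tool_rot: [0.117, -3.137, 0.0]
wrist_force: [-12.3, -0.8, 7.0]
gripper_width: 0.0851
grip_force: 6.4
```

{"op": "step_arm", "data": {"motion": [{"fingers": 100,"slide": [-0.5,0,0],"roll": 0},{"fingers": 100,"slide": [-1,0,0],"roll": 0},{"fingers": 100,"slide": [-1,0,0],"roll": 0}]}}

```text
clock: 8.15
position: [0.6455, 0.0574, 0.0021]
tool_rot: [0.117, -3.134, 0.0]
wrist_force: [-19.3, -2.3, 11.5]
gripper_width: 0.0855
grip_force: 9.3
```

The tool is blocked with about 20 N, so the rim is against the face. I'll back off, lift clear, then move away to look.

{"op": "step_arm", "data": {"motion": [{"fingers": 100,"slide": [5,0,0],"roll": 0},{"fingers": 100,"slide": [13,0,0],"roll": 0},{"fingers": 100,"slide": [13,0,0],"roll": 0},{"fingers": 100,"slide": [13,0,-30],"roll": 0},{"fingers": 100,"slide": [13,0,-65],"roll": 0},{"fingers": 100,"slide": [13,0,-100],"roll": 0},{"fingers": 100,"slide": [13,0,-135],"roll": 0},{"fingers": 100,"slide": [13,0,-170],"roll": 0},{"fingers": 100,"slide": [13,0,-205],"roll": 0},{"fingers": 100,"slide": [13,0,-240],"roll": 0},{"fingers": 100,"slide": [13,0,-260],"roll": 0},{"fingers": 100,"slide": [13,0,-260],"roll": 0},{"fingers": 100,"slide": [13,0,-260],"roll": 0}]}}

```text
clock: 9.23
position: [0.6348, 0.0566, 0.2633]
tool_rot: [-0.117, 3.137, 0.0]
wrist_force: [0.0, 0.9, -1.5]
gripper_width: 0.0852
grip_force: 0.0
```

```bash
python3 -c "
from h import *
st()"
```

```text
t 9.23 pos [634.8  56.6 263.3] toolx [-0.997 -0.074 -0.002] z [ 0.002  0.    -1.   ] q [ 0.03  0.48  1.2   0.    1.46 -1.61] F [ 0.   0.9 -1.5]
```

{"op": "step_arm", "data": {"motion": [{"fingers": 100,"slide": [300,300,0],"roll": 0},{"fingers": 100,"slide": [300,300,0],"roll": 0},{"fingers": 100,"slide": [300,300,0],"roll": 0},{"fingers": 100,"slide": [300,300,0],"roll": 0},{"fingers": 100,"slide": [300,300,0],"roll": 0},{"fingers": 100,"slide": [300,300,0],"roll": 0},{"fingers": 100,"slide": [300,300,0],"roll": 0},{"fingers": 100,"slide": [300,300,0],"roll": 0},{"fingers": 100,"slide": [300,300,0],"roll": 0},{"fingers": 100,"slide": [300,300,0],"roll": 0},{"fingers": 100,"slide": [300,300,0],"roll": 0},{"fingers": 100,"slide": [300,300,0],"roll": 0},{"fingers": 100,"slide": [300,300,0],"roll": 0},{"fingers": 100,"slide": [300,300,0],"roll": 0}]}}

```text
clock: 10.4
position: [0.3136, 0.3328, 0.2616]
tool_rot: [0.115, -3.139, 0.001]
wrist_force: [-0.4, 0.2, 0.3]
gripper_width: 0.0852
grip_force: 0.0
```

```bash
python3 - <<'E'
from h import *
st(); f=grab('top'); cv2.imwrite('pics/fin.png',cv2.resize(f['img'][60:320,120:400],None,fx=2,fy=2))
P=cloud(f);z=P[...,2];ok=f['depth']>0
g=np.zeros(z.shape,bool);g[165:260,180:330]=True
C=np.array([661.2,54.4]);e=np.array([.9972,.0749]);n=np.array([-e[1],e[0]])
for nm,m,h in(('paneltop',ok&g&(z>.18)&(z<.2),.19),('foot+rim',ok&(g|np.roll(g,-8,0))&(z<.03)&(f['img'].min(2)>70)&(np.arange(420)[:,None]>160),.004)):
    if m.sum()<10: print(nm,m.sum());continue
    r,b,bb=rect(f,m,h); b=np.array(b)-C; print(nm,bb,np.round(r[1],1),np.round(np.c_[b@e,b@n],1).tolist(),r[2])
E
```

```text
t 10.4 pos [313.6 332.8 261.6] toolx [-0.997 -0.073  0.001] z [-0.001 -0.001 -1.   ] q [ 0.74  0.07  1.72 -0.    1.35 -0.91] F [-0.4  0.2  0.3]
paneltop (224, 194, 80, 9) [  6.2 138.8] [[-95.4, 74.0], [-95.6, -64.9], [-89.4, -64.9], [-89.2, 74.0]] 4.209163188934326
foot+rim (201, 161, 121, 43) [ 80.6 256.2] [[-74.0, 129.8], [-73.8, -126.4], [6.9, -126.4], [6.7, 129.9]] 4.326216220855713
```

View pics/fin.png

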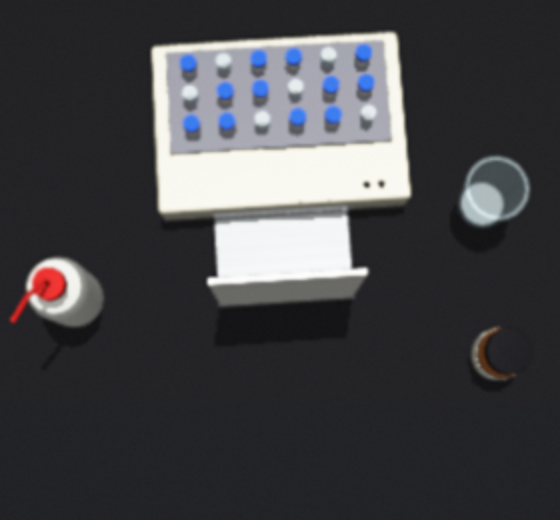

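The final top view shows the guard upright, with its foot at (283,245) meeting the sampler front at row 210. The outer face of the panel is 95.5 mm out, so the toe is 0–1 mm from the face. It is square to within 0.2°, and its y offset is about 4.5 mm. The bystanders have not moved and the arm is clear.

```bash
python3 -c "
from bench import arm
print(arm.close_job())"
```

```text
the job is handed in; nothing more can be done
None
```

The job is handed in: the guard stands upright on its foot, flush and square against the sampler front (toe within about 1 mm, about 4.5 mm off the middle of the face), with the bottle, beaker and jar untouched and the robot clear, though the hand-in call returned no verdict.

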